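Face the glue jar's bar code to the reader and hold the spring dial at scan

TASK

At the stock-check corner of the stationery counter, turn the glue jar on its round rest until its bar code faces the reader's window, leave it standing there upright, and let go of it. Then turn the spring-return dial on the control box clockwise, past its first and second clicks to the third (the three-stud mark), and finish while still holding it there against its spring, since it only scans while held. Leave the other goods where they are.

Things in the scene. Friction and masses are not known exactly. Their poses are not given: they have to be found in the camera images.
- reader: Fixed reader unit: grey base plate 240 x 120 x 8 mm, a black round rest (72 mm across, flush with the plate top) at one end, a black block (70 x 100 mm, top 98 mm above the table) at the other. Origin: on the table under the rest's centre; z up, x from the rest to the block, whose window face is 105 mm away. The jar stands 8 mm above the table; keep it within 20 mm of the rest's centre.
- reader_window (a point): Centre of the reader's window: an upright glass panel 72 mm wide on the block's face that looks at the rest, 52 mm above the table.
- jar: Loose glue jar, about 160 g: white body 52 mm across, 70 mm high, then a grey lid 48 mm across, 20 mm high (top at 90 mm). Origin: centre of its underside; z up. Its x axis points out through the middle of the bar-code label on its side; a raised rib on the lid, from centre to edge, points the same way. Starts on the rest; can be turned in place by the lid. Within 17 deg counts as facing.
- control_box: Fixed grey control box 130 x 130 x 55 mm with the dial on its top. Origin: on the table under the dial's axis; z up. On its top, round the dial, are steel marks: a bar on its -x side (dial at rest), then clockwise from above, 0.4 rad apart, one stud, two studs in line and three studs in line.
- dial_grip (a point): On the dial's axis at mid grip, 83 mm above the table, 28 mm above the box top; turns with the dial. The dial is a black disc 50 mm across with an upright black bar grip, 44 mm long (its pointer nose adds 6 mm), 13 mm thick, rising from 65 to 97 mm above the table. The bar lies along this point's x axis, its pointer end (nose, white line) at -x.
- dial (a joint): Dial angle in rad, growing clockwise seen from above. 0 at rest; clicks at 0.4, 0.8 and 1.2 (third, three studs); hard stop at 1.5. A spring always turns it back to 0 when let go: 0.06 N m at rest to 0.13 N m at the third click, with a click ripple of about 0.05 N m on top.
- tape: Bystander: loose yellow tape roll lying flat, 72 mm across, 20 mm high; origin under its centre.
- stapler: Bystander: loose stapler about 110 x 34 x 48 mm, along its x axis; origin under its centre.
- glue_bottle: Bystander: loose glue bottle with orange cap, 52 mm across, 125 mm high; origin under its centre.
- pen_cup: Bystander: loose clear pen cup 72 mm across, 85 mm high, with pens up to about 160 mm; origin under its centre.
Things that resemble listed ones, but are neither listed nor needed, are in the scene too. What is shaped like the control_box but blue or green is not meant. What is shaped like the jar but purple is not meant.

How it is judged:
On the way, in this order (a step that is already met when the one before it is completed fails the run):
1. the jar's bar code faces the reader's window, the jar standing upright on its rest and let go (x of reader_window in the frame of jar above 0.05 m and y of reader_window in the frame of jar between -0.032 and 0.032 m and horizontal distance between jar and reader below 0.02 m and angle between jar's own z axis and vertical below 0.1 rad and height (world z) of jar below 0.014 m and contact force between the fingers and jar below 0.1 N and linear speed of jar below 0.03 m/s), for 0.3 s.
2. the dial is held by the fingers at its third click (value of joint dial between 1.04 and 1.36 rad and contact force between the fingers and control_box above 0.5 N), for 0.3 s.
At the end, for the whole second after the job is handed in: The window lies ahead of the jar's bar code (within 32 mm to either side of the label's axis at the window, about 17 degrees), the jar stands upright and still within 20 mm of the rest's centre and is not touched; the fingers are in contact with the dial and hold it still at 1.2 rad within 0.16 rad (all of step 1 and all of step 2 and velocity of joint dial between -0.1 and 0.1 rad/s); the arm keeps its last pose, push and grip.
It fails at once if the dial is turned before the bar code faces the reader (value of joint dial above 0.3 rad and not (x of reader_window in the frame of jar above 0.05 m and y of reader_window in the frame of jar between -0.032 and 0.032 m)).
It fails at once if the jar is tipped (angle between jar's own z axis and vertical above 0.4 rad).
It fails at once if another of the goods is moved by more than 30 mm (distance of any of tape, stapler, glue_bottle, pen_cup from where it was at the start of the episode above 0.03 m).
It also fails if it takes over 64 s, if anything falls off the work surface, if the arm or the gripper's body presses on something with over 40 N, if the wrist force passes 120 N, or if a joint passes its speed limit or range.

ROBOT

A 6-joint arm with a two-finger parallel gripper is mounted at the origin on the work surface. World frame = base frame: x ahead of the robot, y to its left, z up, the work surface at z = 0. Lengths are in m, angles in rad, forces in N, time in s.
With the tool pointing down it reaches from about 0.35 to 0.85 m from the base axis. Payload 8.1 kg.
Tool frame: the origin (TCP) lies midway between the tips of the shut fingers; the grasp point (between the pads) lies 19 mm behind it; z points along the fingers, y is the line along which they close (so a half turn about z gives the same grasp; the last joint's range is limited). The gripper opens to 85 mm and grips with 20 to 120 N. Pads are 22 mm wide; open, the fingers measure 114 mm over their backs; the gripper's body (76 mm by 85 mm) begins 54 mm behind the grasp point. The pads swing forward as they close: fully open they stand 13 mm farther back than shut.
Start: joints at [-1.396, 0.13, 1.488, -0, 1.523, -0.085], TCP at [0.154, -0.58, 0.231] pointing down, gripper open.
Joint ranges: [-2.96, 2.96], [-0.89, 2.26], [0.02, 2.5], [-1.34, 4.48], [0, 2.73], [-2.66, 2.66]. Speed limits (rad/s): [2.39, 2.39, 2.79, 3.14, 3.14, 3.14].

INTERFACE

Orientations are given as a unit quaternion [x, y, z, w].
In Python, from bench import sensors, viewer, workorder gives the robot as it stands.
- The arm moves only by the tool drive_tool, never from a script. Its argument "deltas" is a list of rows, each a list of 3 entries, a list of its own where there are three numbers: the shift along the world's x, y, z in units of 40 mm (1.0 is 40 mm), then the turn about the world's z in units of 6 degrees (1.0 is 6 degrees), then the closure, from -1 (fully open) to 1 (shut). A call has 1 to 5 rows; each row shifts and turns the commanded pose from where the row before left it; what a row does not reach is not made up. A row lasts 1/8 s, in which the tool goes at most 62.5 mm and 10.7 degrees, less where a joint would pass 70% of its speed; a pose out of reach is approached as far as the arm can. A call is refused whole if a number of a shift passes 1 or a number of a turn 1, either way. A call with a gripper value outside its range is refused whole. The fingers move at their own pace and stop on an object; "grip_force" is the grip in N (left out, the last holds). Time passes only in rows, so rows that do not move let the fingers close. It gives the time, the measured TCP pose, the force, the opening and the grip force at its end, in the units of the state.
- sensors.sense(): the state, without advancing time (a new reading comes with each control period).
- viewer.snapshot(name): name is "scene" or "top"; returns a dict with "img" (400x640x3 uint8, blue, green, red), "vfov" (degrees; the focal length in pixels is half the picture's height over the tangent of half this angle, whatever the lens; pixels are square), "cx", "cy" (the principal point, pixels), "distortion" ([k1, k2, p1, p2, k3] as OpenCV has them; the pictures are not rectified), "camera_from_world" (4x4, takes a point from world to camera coordinates). Camera axes: x right, y down, z forward; pixel columns grow to the right and rows downward; lengths in m; the calibration is good to about 2 mm. A picture is of the moment at which its call begins. There is no depth.
- workorder.sign_off(): hands the job in; it is judged then, once.
Trained networks look in a picture, given as the dict that the camera call returned (one of the last four; its "shot" number tells which), for a name from the list of things; names that differ only in an ending like _2 or _b are one class to them, and where a whole thing is asked for, a point or a joint stands for the part that bears it (a point fixed in the world has none). Each returns a list of dicts, best first, with "conf" (0 to 1); they miss things now and then, are a little off and sometimes report something else, mostly with a low value. They report only what shows in the picture. A call takes as long as a camera call. They do not tell look-alikes from the thing itself.
- viewer.find_in(picture, name): "location" ([column, row] in pixels, amid what is visible of it).
- viewer.spot_point(picture, name): "location" ([column, row] in pixels: a listed point, or the origin of a listed thing).
The state is a dict: "time": time; "joint_pos": joint angles; "qd": joint speeds; "tau": joint torques, N m; "position": TCP position; "orientation": TCP orientation; "wrist_force": force on the tool from outside, world axes, zero at the start; "moment": the same for the moment, N m; "gripper_width": opening from 0.0 (shut) to 1.0 (fully open); "grip_force": force on a finger pad.
Only numpy, scipy, OpenCV 4.12 (cv2) and the standard library are available. Lean on these libraries where they do the work, as an engineer would, in place of code of your own. Each camera call takes 0.05 s, during which the arm holds its last target. There are 200 camera calls.

## Working session

There is one attempt and no reset: what is moved stays moved. The work goes in short steps, Python scripts to look and compute and a tool call to move; the robot and the scene stay as the last step left them, time stands still between calls to the robot, and variables do not carry over. Pictures are saved under pics/ and viewed, at most 10 in all, crops included, and the job is handed in when it is done.

Besides the shell and the picture viewer there is one more tool, called after "Request:" as name(argument=value, ...) on one line, values as JSON. drive_tool: Moves the arm, as the interface text tells. Its arguments: {"type":"object","properties":{"deltas":{"type":"array"},"grip_force":{"type":"number"}},"required":["deltas"]}

```bash
mkdir -p pics; cat > h.py <<'E'
import numpy as np, cv2
from bench import sensors, viewer, workorder
def cal(p):
    f=p["img"].shape[0]/2/np.tan(np.radians(p["vfov"])/2)
    K=np.array([[f,0,p["cx"]],[0,f,p["cy"]],[0,0,1.]])
    return K,np.array(p["distortion"],float),np.array(p["camera_from_world"])
def ray(p,uv):
    K,d,T=cal(p); n=cv2.undistortPoints(np.array([[uv]],float),K,d)[0,0]
    R=T[:3,:3]; return -R.T@T[:3,3], R.T@np.array([n[0],n[1],1])
def onz(p,uv,z):
    o,v=ray(p,uv); return o+v*(z-o[2])/v[2]
def tri(*a):
    A=np.zeros((3,3));b=np.zeros(3)
    for p,uv in a:
        o,v=ray(p,uv); v=v/np.linalg.norm(v); M=np.eye(3)-np.outer(v,v); A+=M;b+=M@o
    return np.linalg.solve(A,b)
def proj(p,X):
    K,d,T=cal(p); return cv2.projectPoints(np.array(X,float).reshape(-1,1,3),cv2.Rodrigues(T[:3,:3])[0],T[:3,3],K,d)[0][:,0]
E
python3 - <<'E'
from h import *
np.set_printoptions(precision=3,suppress=True)
P={n:viewer.snapshot(n) for n in("scene","top")}
for n,p in P.items():
    cv2.imwrite(f"pics/{n}0.png",p["img"]); o,_=ray(p,(320,200)); print(n,p["shot"],"cam",o,p["vfov"])
    for t in["reader","reader_window","jar","control_box","dial_grip","tape","stapler","glue_bottle","pen_cup"]:
        print(t,[(np.round(r["location"],1).tolist(),round(r["conf"],2)) for r in viewer.spot_point(p,t)[:4]])
print(sensors.sense())
E
```

```text
scene 1 cam [ 1.255 -0.004  0.952] 46.02684379433641
reader [([408.9, 207.4], 0.87)]
reader_window [([371.8, 204.8], 0.67)]
jar [([415.3, 168.5], 0.73), ([253.9, 190.7], 0.67), ([408.5, 207.0], 0.66)]
control_box [([252.5, 162.9], 0.93), ([175.6, 224.3], 0.85), ([256.0, 213.4], 0.71)]
dial_grip [([253.4, 139.4], 0.81), ([251.8, 193.5], 0.79), ([164.8, 206.4], 0.59)]
tape [([476.4, 212.1], 0.59)]
stapler [([219.8, 295.9], 0.86)]
glue_bottle [([307.9, 292.8], 0.67)]
pen_cup [([413.0, 282.6], 0.92)]
top 2 cam [0.484 0.041 1.005] 51.80752398565453
reader [([219.7, 211.5], 0.97)]
reader_window [([261.0, 204.7], 0.83)]
jar [([217.7, 217.4], 0.8), ([203.0, 265.5], 0.65)]
control_box [([387.6, 289.5], 0.94), ([460.5, 202.8], 0.89), ([384.2, 217.3], 0.77)]
dial_grip [([388.9, 212.8], 0.92), ([472.5, 202.4], 0.75), ([389.2, 298.5], 0.58)]
tape [([151.7, 206.5], 0.6)]
stapler [([408.6, 122.0], 0.93), ([328.3, 118.9], 0.64)]
glue_bottle [([329.7, 120.8], 0.68)]
pen_cup [([234.8, 119.2], 0.68)]
{'time': 1.0, 'joint_pos': array([-1.396,  0.13 ,  1.488,  0.   ,  1.523, -0.085]), 'qd': array([-0.002,  0.   ,  0.001,  0.   ,  0.001, -0.002]), 'tau': array([  0.001, -56.933, -50.087,  -0.   ,   0.001,   0.   ]), 'position': array([ 0.154, -0.58 ,  0.231]), 'orientation': array([0.992, 0.13 , 0.   , 0.   ]), 'wrist_force': array([-1.045, -0.359,  1.428]), 'moment': array([-0.   ,  0.007,  0.024]), 'grip_force': 0.0, 'gripper_width': 1.002393210178077}
```

```bash
python3 - <<'E'
import cv2,numpy as np
s=cv2.imread("pics/scene0.png");t=cv2.imread("pics/top0.png")
cv2.imwrite("pics/a.png",cv2.resize(s,(800,500)));
cv2.imwrite("pics/b.png",cv2.resize(t[80:340,120:520],(800,520),interpolation=cv2.INTER_CUBIC))
E
```

```text
(no output)
```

View pics/a.png

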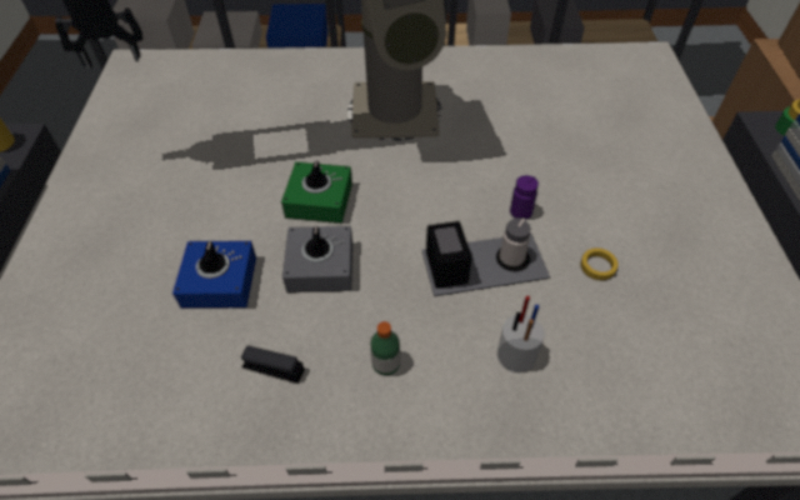

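View pics/b.png

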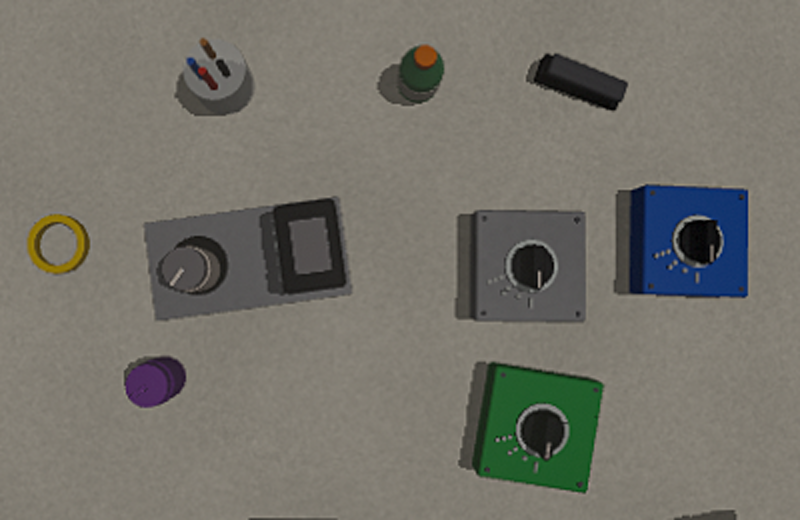

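The scene shows the grey jar on the rest (scene full-res ~(413,190), top (213,215)) with its rib pointing down-left in the top view. There are three dial boxes in the top view: grey (385,212), blue (470,201) and green (391,296). The grey one fits the control_box text. The purple jar at top (197,270) is a look-alike.

Now I'll measure these and check in one enlarged crop.

```bash
python3 - <<'E'
from h import *
np.set_printoptions(precision=4,suppress=True)
P={n:viewer.snapshot(n) for n in("scene","top")}
s,t=P["scene"],P["top"]
def near(p,n,uv,f=viewer.spot_point):
    L=[r["location"] for r in f(p,n)]; return min(L,key=lambda l:np.hypot(l[0]-uv[0],l[1]-uv[1])) if L else None
for n,a,b in[("reader",(409,207),(220,211)),("reader_window",(372,205),(261,205)),("jar",(408,207),(218,217)),("control_box",(256,213),(384,217)),("dial_grip",(252,193),(389,213)),("glue_bottle",(308,293),(330,121)),("tape",(476,212),(151,206)),("pen_cup",(413,282),(235,119))]:
    A,B=near(s,n,a),near(t,n,b); print(n,A,B, tri((s,A),(t,B)) if A is not None and B is not None else None)
# rectified metric patches: jar lid top at z=.098, dial at z=.097
def patch(p,c,z,h,N=400):
    g=np.linspace(-h,h,N); X=np.array([[c[0]-r,c[1]-q,z] for r in g for q in g])
    uv=proj(p,X).astype(np.float32).reshape(N,N,2)
    return cv2.remap(p["img"],uv[...,0].copy(),uv[...,1].copy(),cv2.INTER_CUBIC)
jc=onz(t,(213.5,214.5),.098); dc=onz(t,(385.5,212.5),.055); print(jc,dc)
jt=patch(t,jc,.098,.05);js=patch(s,jc,.098,.05)
dt=patch(t,dc,.055,.075);dz=patch(t,dc,.097,.04)
I=np.vstack([np.hstack([jt,js]),np.hstack([dt,dz])]); 
for k in range(0,800,100): I[k,::8]=(0,255,255); I[::8,k]=(0,255,255)
I=cv2.convertScaleAbs(I,alpha=1.5)
cv2.imwrite("pics/c.png",cv2.resize(I,(600,600)))
E
```

```text
reader [408.5, 206.0] [219.0, 210.2] [0.5087 0.2317 0.0151]
reader_window [367.6, 202.5] [261.1, 207.8] [0.5158 0.1265 0.0414]
jar [406.3, 207.4] [220.4, 214.9] [ 0.4977  0.2309 -0.0043]
control_box [256.8, 213.1] [381.7, 211.9] [ 0.5137 -0.1586  0.0057]
dial_grip [250.7, 193.8] [387.2, 210.9] [ 0.5139 -0.1605  0.081 ]
glue_bottle [308.8, 291.5] [329.7, 120.4] [ 0.7381 -0.0277  0.001 ]
tape [478.4, 216.2] [152.4, 204.0] [ 0.5214  0.4109 -0.0184]
pen_cup [412.5, 280.9] [231.9, 123.2] [0.7226 0.2104 0.0101]
[0.4971 0.2299 0.098 ] [ 0.511  -0.1586  0.055 ]
```

View pics/c.png

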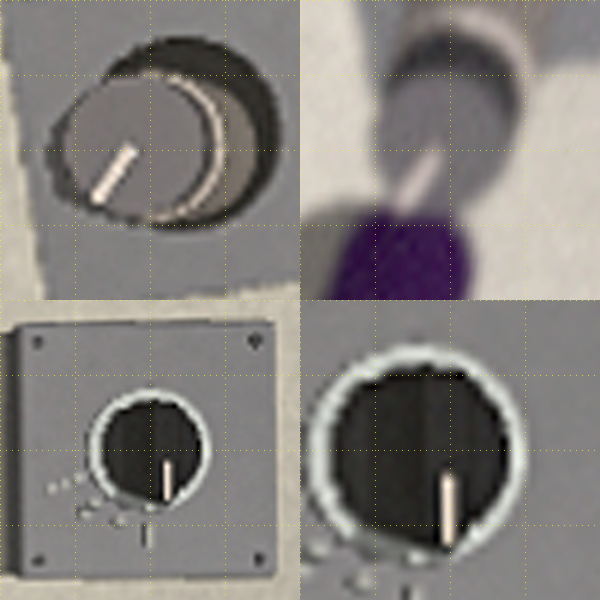

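The top patch confirms the grey jar's lid with the rib at about 146° world yaw, matching in both views. The grey box has its dial at rest, nose towards -x, with studs at the lower left. The blue and green boxes and the purple jar are ruled out. Next I'll fit the reader plate and move.

```bash
python3 - <<'E'
from h import *
np.set_printoptions(precision=4,suppress=True)
t=viewer.snapshot("top")
C=np.array([onz(t,(120+x/2,80+y/2),.008)[:2] for x,y in[(145,224),(157,320),(352,293),(337,197)]])
print(C); e=(C[2]+C[3]-C[0]-C[1])/2; a=np.degrees(np.arctan2(e[1],e[0])); print("len",np.linalg.norm(e),"yaw",a)
u=e/np.linalg.norm(e); m=(C[0]+C[1])/2
print("rest if end -60/-65:",m+.060*u,m+.065*u)
B=np.array([onz(t,(120+x/2,80+y/2),.098)[:2] for x,y in[(274,208),(284,293)]]); print("block rest-side face mid",B.mean(0), B.mean(0)-.105*u)
E
```

```text
[[0.5517 0.3018]
 [0.4361 0.2829]
 [0.4739 0.0487]
 [0.5899 0.0696]]
len 0.23628335730188854 yaw -80.74054890945436
rest if end -60/-65: [0.5035 0.2332] [0.5043 0.2282]
block rest-side face mid [0.5199 0.1294] [0.503 0.233]
```

Request:
drive_tool(deltas=[[[0.9,0.9,0],0,-1],[[0.9,1,0],0,-1],[[0.9,1,0],0,-1],[[0.9,1,0],0,-1],[[0.9,1,0],0,-1]], grip_force=40)

```text
time: 2.58
position: [0.3351, -0.3826, 0.2315]
orientation: [0.992, 0.129, 0.0, 0.0]
wrist_force: [-0.2, -0.7, -0.4]
gripper_width: 0.996
grip_force: 0.0
```

Request:
drive_tool(deltas=[[[0.3,1,0],0,-1],[[0.3,1,0],0,-1],[[0.3,1,0],0,-1],[[0.3,1,0],0,-1],[[0.3,1,0],0,-1]])

```text
time: 3.2
position: [0.3944, -0.1826, 0.2315]
orientation: [0.992, 0.129, 0.0, 0.0]
wrist_force: [-0.2, -0.4, 0.6]
gripper_width: 0.999
grip_force: 0.0
```

Request:
drive_tool(deltas=[[[0.3,1,0],0,-1],[[0.3,1,0],0,-1],[[0.3,1,0],0,-1],[[0.3,1,0],0,-1],[[0.3,1,0],0,-1]])

```text
time: 3.82
position: [0.4545, 0.0175, 0.2316]
orientation: [0.992, 0.13, 0.0, 0.0]
wrist_force: [-0.4, -0.1, 0.2]
gripper_width: 1.001
grip_force: 0.0
```

Request:
drive_tool(deltas=[[[0.3,1,0],0,-1],[[0.3,1,0],0,-1],[[0.3,1,0],0,-1],[[0.2,1,0],0,-1],[[0,0,0],0,-1]])

```text
time: 4.45
position: [0.4981, 0.1785, 0.2311]
orientation: [0.991, 0.131, -0.0, -0.0]
wrist_force: [-0.4, -0.8, -0.7]
gripper_width: 1.0
grip_force: 0.0
```

Now move over the jar and take a close check from both cameras.

Request:
drive_tool(deltas=[[[0,1,0],0,-1],[[0,0.4,-0.6],0,-1],[[0,0,-1],0,-1],[[0,0,0],0,-1]])

```text
time: 4.95
position: [0.4956, 0.2307, 0.1637]
orientation: [0.992, 0.129, -0.004, 0.001]
wrist_force: [-0.9, 0.4, 0.0]
gripper_width: 0.999
grip_force: 0.0
```

```bash
python3 - <<'E'
from h import *
s,t=viewer.snapshot("scene"),viewer.snapshot("top")
f=lambda i:cv2.resize(i,(400,400),interpolation=cv2.INTER_CUBIC)
cv2.imwrite("pics/d.png",np.hstack([f(s["img"][120:240,350:470]),f(t["img"][150:270,155:275])]))
E
```

```text
(no output)
```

View pics/d.png

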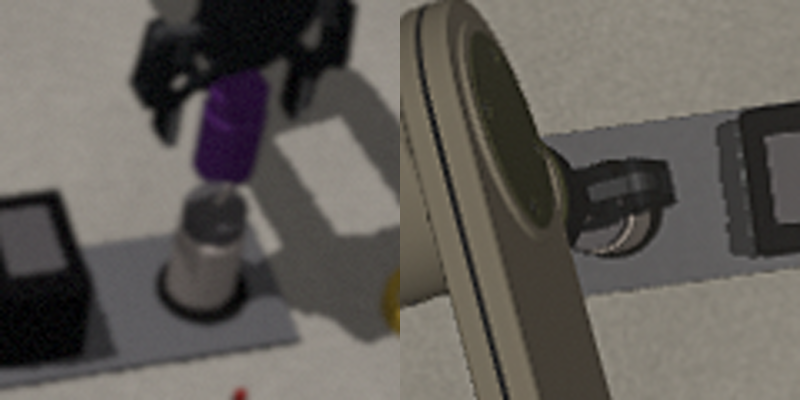

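The open gripper straddles the jar, with the lid at left panel (215,215) between the fingers. I'll descend and close.

Request:
drive_tool(deltas=[[[0.05,0.1,-0.8],0,-1],[[0,0,-0.8],0,-1],[[0,0,-0.75],0,-1],[[0,0,0],0,-1]])

```text
time: 5.55
position: [0.4995, 0.2354, 0.0729]
orientation: [0.992, 0.129, -0.001, 0.0]
wrist_force: [-0.2, -0.7, 0.5]
gripper_width: 1.003
grip_force: 0.0
```

Request:
drive_tool(deltas=[[[0,0,0],0,0],[[0,0,0],0,0.5],[[0,0,0],0,1],[[0,0,0],0,1],[[0,0,0],0,1]], grip_force=30)

```text
time: 6.18
position: [0.5019, 0.2366, 0.0758]
orientation: [0.992, 0.13, 0.002, -0.0]
wrist_force: [-0.5, -1.3, 6.1]
gripper_width: 0.549
grip_force: 30.2
```

Request:
drive_tool(deltas=[[[0,0,0],1,1],[[0,0,0],1,1],[[0,0,0],1,1],[[0,0,0],1,1],[[0,0,0],1,1]])

```text
time: 6.8
position: [0.502, 0.2375, 0.0759]
orientation: [0.924, 0.383, 0.002, -0.0]
wrist_force: [-0.2, 3.2, 5.1]
gripper_width: 0.554
grip_force: 30.2
```

Request:
drive_tool(deltas=[[[0,0,0],1,1],[[0,0,0],1,1],[[0,0,0],1,1],[[0,0,0],1,1],[[0,0,0],1,1]])

```text
time: 7.42
position: [0.5016, 0.2376, 0.0759]
orientation: [0.793, 0.609, 0.002, -0.0]
wrist_force: [-1.5, 3.0, 7.0]
gripper_width: 0.551
grip_force: 30.3
```

Request:
drive_tool(deltas=[[[0,0,0],1,1],[[0,0,0],1,1],[[0,0,0],1,1],[[0,0,0],1,1],[[0,0,0],1,1]])

```text
time: 8.05
position: [0.5013, 0.2374, 0.0759]
orientation: [0.608, 0.794, 0.002, 0.0]
wrist_force: [-2.8, 2.5, 7.5]
gripper_width: 0.547
grip_force: 30.4
```

Request:
drive_tool(deltas=[[[0,0,0],1,1],[[0,0,0],1,1],[[0,0,0],1,1],[[0,0,0],1,1],[[0,0,0],1,1]])

```text
time: 8.68
position: [0.5011, 0.237, 0.0758]
orientation: [0.382, 0.924, 0.001, 0.001]
wrist_force: [-4.4, 0.1, 9.7]
gripper_width: 0.551
grip_force: 30.5
```

Request:
drive_tool(deltas=[[[0,0,0],1,1],[[0,0,0],1,1],[[0,0,0],0,1],[[0,0,0],0,1]])

```text
time: 9.18
position: [0.5013, 0.2368, 0.0758]
orientation: [0.285, 0.959, 0.001, 0.001]
wrist_force: [-3.4, -0.1, 9.0]
gripper_width: 0.553
grip_force: 30.5
```

Request:
drive_tool(deltas=[[[0,0,0.02],0,0],[[0,0,0],0,-0.3],[[0,0,0],0,-1],[[0,0,0],0,-1],[[0,0,0],0,-1]])

```text
time: 9.8
position: [0.5001, 0.2361, 0.074]
orientation: [0.285, 0.959, -0.0, -0.0]
wrist_force: [0.9, -0.5, 0.1]
gripper_width: 1.002
grip_force: 0.0
```

Request:
drive_tool(deltas=[[[0,0,0.3],0,-1],[[0,0,1],0,-1],[[0,0,1],0,-1],[[0,-1,1],0.5,-1],[[0,-1,0.5],1,-1]])

```text
time: 10.42
position: [0.5012, 0.1558, 0.2301]
orientation: [0.207, 0.978, 0.001, 0.002]
wrist_force: [0.7, 0.2, -0.6]
gripper_width: 0.998
grip_force: 0.0
```

Request:
drive_tool(deltas=[[[0,-1,0],1,-1],[[0,-1,0],1,-1],[[0,-1,0],1,-1],[[0,-1,0],1,-1],[[0,0,0],0,-1]])

```text
time: 11.05
position: [0.5003, -0.0062, 0.2271]
orientation: [0.002, 1.0, -0.0, 0.001]
wrist_force: [-0.5, 0.4, 0.7]
gripper_width: 0.996
grip_force: 0.0
```

```bash
python3 - <<'E'
from h import *
np.set_printoptions(precision=4,suppress=True)
s,t=viewer.snapshot("scene"),viewer.snapshot("top")
for p in(s,t):
  for n in("jar","reader","reader_window"): print(n,[(np.round(r["location"],1).tolist(),round(r["conf"],2)) for r in viewer.spot_point(p,n)[:3]])
def patch(p,c,z,h,N=400):
    g=np.linspace(-h,h,N); X=np.array([[c[0]-r,c[1]-q,z] for r in g for q in g])
    uv=proj(p,X).astype(np.float32).reshape(N,N,2)
    return cv2.remap(p["img"],uv[...,0].copy(),uv[...,1].copy(),cv2.INTER_CUBIC)
c=[.501,.237]
I=np.hstack([patch(t,c,.098,.05),patch(s,c,.098,.05)])
for k in range(0,800,100): I[k%400,::8]=(0,255,255); I[::8,k]=(0,255,255)
cv2.imwrite("pics/e.png",cv2.convertScaleAbs(I,alpha=1.5)); print(sensors.sense()["position"])
E
```

```text
jar [([415.7, 167.8], 0.86), ([407.3, 206.7], 0.78)]
reader [([408.8, 206.7], 0.63)]
reader_window [([368.8, 203.5], 0.79)]
jar [([219.1, 213.3], 0.91), ([201.9, 266.5], 0.65)]
reader [([221.6, 210.6], 0.95)]
reader_window [([262.1, 206.6], 0.71), ([217.5, 214.7], 0.59)]
[ 0.5001 -0.003   0.2261]
```

View pics/e.png

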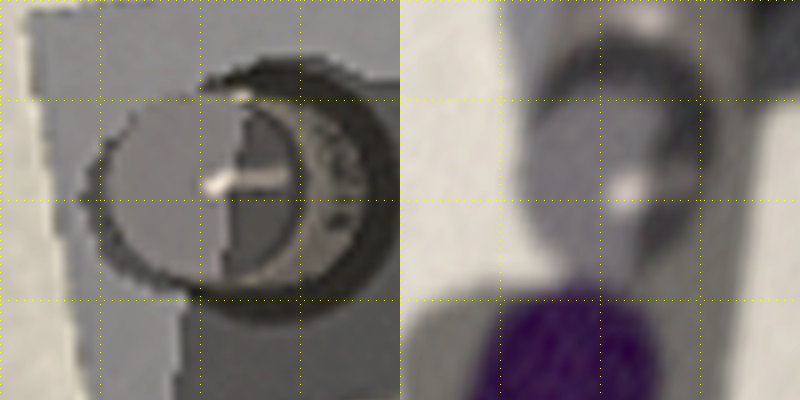

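The top patch shows the rib from (208,185) to (290,173), which is a yaw of about -82°. The reader axis is at about -81°, so the jar faces the window, upright on its rest, with the label visible on the window side. On to the dial.

Request:
drive_tool(deltas=[[[0.3,-1,0],0,-1],[[0,-1,0],0,-1],[[0,-1,0],0,-1],[[0,-0.9,0],0,-1],[[0,0,-0.5],0,-1]])

```text
time: 12.08
position: [0.5132, -0.1621, 0.2074]
orientation: [0.002, 1.0, -0.001, 0.002]
wrist_force: [0.1, 1.1, 0.3]
gripper_width: 1.0
grip_force: 0.0
```

Request:
drive_tool(deltas=[[[0,0,-1],0,-1],[[0,0,-0.5],0,-1],[[0,0,0],0,-1]])

```text
time: 12.45
position: [0.5104, -0.158, 0.1432]
orientation: [0.001, 1.0, 0.001, -0.002]
wrist_force: [-0.5, -0.1, 0.2]
gripper_width: 0.998
grip_force: 0.0
```

```bash
python3 - <<'E'
from h import *
s,t=viewer.snapshot("scene"),viewer.snapshot("top")
f=lambda i:cv2.resize(i,(400,400),interpolation=cv2.INTER_CUBIC)
cv2.imwrite("pics/f.png",cv2.convertScaleAbs(np.hstack([f(s["img"][140:240,200:300]),f(t["img"][160:260,335:435])]),alpha=1.6)); print(sensors.sense()["position"])
E
```

```text
[ 0.51235538 -0.15909778  0.14636524]
```

View pics/f.png

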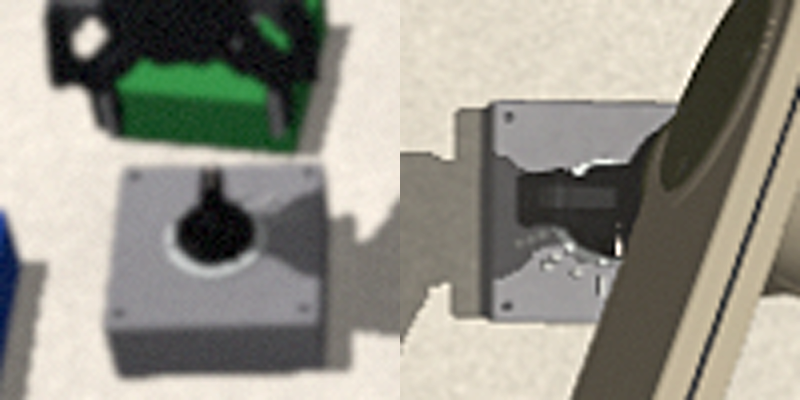

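The gripper is above the grey box with the bar at left panel (210,190), centred between the fingers. I'll descend and grip.

Request:
drive_tool(deltas=[[[0,0,-0.8],0,-1],[[0,0,-0.7],0,-1],[[0,0,-0.4],0,-1],[[0,0,0],0,-1]])

```text
time: 13.05
position: [0.5119, -0.1595, 0.0698]
orientation: [0.001, 1.0, 0.0, -0.001]
wrist_force: [-0.5, 0.1, -0.6]
gripper_width: 1.001
grip_force: 0.0
```

Request:
drive_tool(deltas=[[[0,0,0],0,0],[[0,0,0],0,0.5],[[0,0,0],0,1],[[0,0,0],0,1],[[0,0,0],0,1]], grip_force=60)

```text
time: 13.68
position: [0.5124, -0.1593, 0.0707]
orientation: [0.001, 1.0, 0.0, 0.0]
wrist_force: [-1.6, 4.5, 5.8]
gripper_width: 0.143
grip_force: 59.1
```

Request:
drive_tool(deltas=[[[0,0,0],-1,1],[[0,0,0],-1,1],[[0,0,0],-1,1],[[0,0,0],-1,1],[[0,0,0],-1,1]])

```text
time: 14.3
position: [0.5122, -0.1599, 0.0707]
orientation: [0.261, 0.965, -0.0, 0.0]
wrist_force: [-2.9, 1.3, 5.2]
gripper_width: 0.14
grip_force: 59.1
```

Request:
drive_tool(deltas=[[[0,0,0],-1,1],[[0,0,0],-1,1],[[0,0,0],-1,1],[[0,0,0],-1,1],[[0,0,0],-1,1]])

```text
time: 14.92
position: [0.5117, -0.1603, 0.0707]
orientation: [0.502, 0.865, -0.001, -0.0]
wrist_force: [-5.7, -0.2, 6.9]
gripper_width: 0.138
grip_force: 59.3
```

Request:
drive_tool(deltas=[[[0,0,0],-1,1],[[0,0,0],-0.5,1],[[0,0,0],0,1],[[0,0,0],0,1],[[0,0,0],0,1]])

```text
time: 15.55
position: [0.5116, -0.1604, 0.0707]
orientation: [0.567, 0.824, -0.001, -0.0]
wrist_force: [-6.5, -0.4, 7.5]
gripper_width: 0.144
grip_force: 59.5
```

```bash
python3 - <<'E'
from h import *
s,t=viewer.snapshot("scene"),viewer.snapshot("top")
f=lambda i:cv2.resize(i,(400,400),interpolation=cv2.INTER_CUBIC)
cv2.imwrite("pics/g.png",cv2.convertScaleAbs(np.hstack([f(s["img"][150:230,210:290]),f(t["img"][160:260,335:435])]),alpha=1.7)); S=sensors.sense()
o=S["orientation"];print(S["position"],S["moment"],S["wrist_force"],S["grip_force"],np.degrees(2*np.arctan2(o[1],o[0])))
for p in(s,t): print([(r["location"],r["conf"]) for r in viewer.spot_point(p,"jar")])
E
```

```text
[ 0.51155081 -0.1603705   0.0707195 ] [-0.17584226  1.1273984   0.1411497 ] [-7.00058261 -1.03392695  7.14595202] 59.536954164505005 110.89299034484951
[([414.3, 165.0], 0.78), ([408.5, 209.5], 0.59), ([218.9, 297.2], 0.33)]
[([217.9, 210.5], 0.97), ([201.1, 268.2], 0.89)]
```

View pics/g.png

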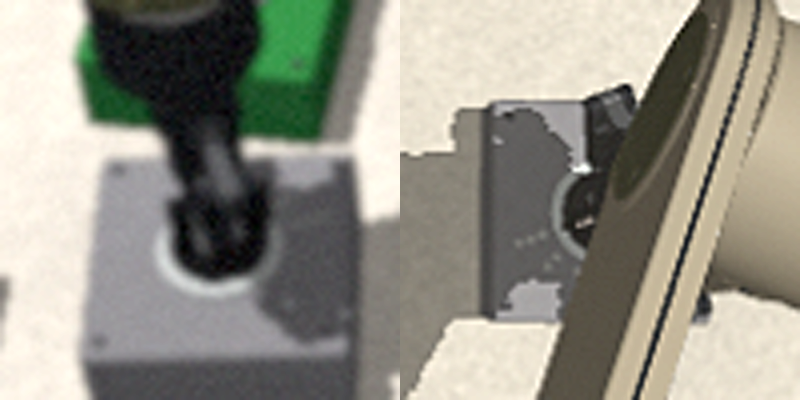

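The right panel shows the nose's white line at (585,222) pointing at the three studs (530,240). The tool has turned 69° (1.206 rad), and the moment of 0.14 N m matches the spring at the third click. The dial is held, so I'll hand in.

```bash
python3 -c "
from bench import workorder; print(workorder.sign_off())"
```

```text
the job is handed in; nothing more can be done
None
```

I turned the jar until its bar code faces the reader's window and let go of it standing upright on the rest. I then turned the dial to the third click (about 1.2 rad), where the gripper is still holding it, and handed the job in; sign-off gave no verdict.

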